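# Line up a loose bearing block with an aligning bar

### The job

The left-hand bearing block of this small spindle bed is still loose on its bolts and may stand out of line. Press the oiler's black cap all the way down and let it spring back up so that the bushes are oiled, then take the aligning bar from its rest by the thick handle and slide it, tapered nose first, through the tight right-hand block and on through the loose one until the whole tapered nose stands out beyond the loose block, which draws that block into line. Finish while still holding the bar by its handle there, so that the bolts can be tightened, and leave the spanner, the tape measure and the mug where they are.

Things in the scene. Friction and masses are not known exactly. Their poses are not given: they have to be found in the camera images.
- oiler_cap (a joint): how far the black oiler cap is pressed down, in m: 0 up, 0.010 fully down on its stop. A spring returns it: about 1.8 N to start it, 5.3 N to hold it fully down.
- cap_top (a point): centre of the flat top of the oiler cap: a black knurled cap 36 mm across and 18 mm high, on top of the amber oil reservoir (46 mm across) that stands behind the two bearing blocks. About 196 mm above the bench when up; it moves straight down.
- tight_mouth (a point): centre of the entry mouth of the tight bearing block (fixed), 95 mm above the bench. Its x axis is the bore's axis, level, pointing the way the bar goes in (through the tight block, on to the loose one); z is up. Bore 17.2 mm wide, flared to 26 mm over the outer 3.5 mm at both mouths; block 50 mm long. Then 66 mm of gap and the loose block, its far face 150 mm along x from here.
- bed: the grey spindle bed, fixed to the bench, that carries both blocks and the oiler; origin on the bench below the bore's axis, 75 mm beyond tight_mouth; axes as tight_mouth. Its foot starts 32 mm before that mouth (10 mm high), its body 23 mm before it (45 mm high). The blocks' tops are 121 mm above the bench. The oiler stands 86 mm to the side, at y = -0.086.
- loose_exit (a point): centre of the far mouth of the loose bearing block (bronze-lined bore of 17.2 mm, flared likewise), 34 mm beyond the block's near face. Same axes as tight_mouth; it moves with the block.
- loose_block (a joint): how far the loose block stands sideways out of line with the tight one, in m, along the y axis of tight_mouth: 0 in line, at most 0.007 either way. About 2 N pushes it sideways; it stays where it is left and cannot turn, lift or move along the bore.
- bar_grip (a point): the aligning bar's grip and balance point, on its axis in the ringed round handle (26 mm across, from 65 mm behind this point to 25 mm ahead). x runs along the bar to the nose. Ahead of the handle is a 16 mm round shaft, behind it a 16 mm stub 30 mm long. About 0.4 kg. At first it lies level, axis 48 mm above the bench, and the handle is free all round, to be taken from above.
- bar_tip (a point): the end of the bar's nose, on its axis, 245 mm ahead of bar_grip. The last 30 mm taper from 16 mm to 4 mm. Axes as bar_grip.
- bar_rest: the wooden rest with its two steel V-supports (fixed), under the bar 86 mm behind and 118 mm ahead of the origin; base 60 mm wide, 14 mm high, supports 60 mm high; its origin is on the bench below the bar's grip point within 8 mm, its x axis lies along the bar.
- spanner: bystander: a combination spanner 159 mm long lying on the bench; origin under its middle.
- tape_measure: bystander: a tape measure 62x81x33 mm lying flat; origin under its middle.
- tea_mug: bystander: a white mug 97 mm high; origin under its middle.

How it is judged (in metres and radians):
On the way, in this order (a step that is already met when the one before it is completed fails the run):
1. the oiler cap is pressed down to its stop (value of joint oiler_cap above 0.008 m), for 0.05 s.
2. the cap has sprung back up (value of joint oiler_cap below 0.002 m), for 0.1 s.
3. the bar's nose is in the tight block's bore, held by its handle (x of bar_tip in the frame of tight_mouth between 0.02 and 0.11 m and y of bar_tip in the frame of tight_mouth between -0.008 and 0.008 m and z of bar_tip in the frame of tight_mouth between -0.008 and 0.008 m and contact force between the fingers and bar above 1 N), for 0.1 s.
At the end, for the whole second after the job is handed in: The bar spans both blocks: tip 28 mm or more beyond the loose block's far mouth and within 6 mm of its axis, bar within 0.05 rad of the tight bore, loose block within 4.5 mm of line, handle gripped (over 2 N) above 85 mm, bar still and off its rest, oiler cap up (x of bar_tip in the frame of loose_exit above 0.028 m and y of bar_tip in the frame of loose_exit between -0.006 and 0.006 m and z of bar_tip in the frame of loose_exit between -0.006 and 0.006 m and angle between the x axis of bar_grip and the x axis of tight_mouth, either way round below 0.05 rad and value of joint loose_block between -0.0045 and 0.0045 m and contact force between the fingers and bar above 2 N and contact force between bar and bar_rest below 0.1 N and height (world z) of bar_grip above 0.085 m and linear speed of bar below 0.02 m/s and value of joint oiler_cap below 0.002 m); the arm keeps its last pose, push and grip.
It fails at once if the spanner is moved (over 30 mm) (distance of spanner from where it was at the start of the episode above 0.03 m).
It fails at once if the tape measure is moved (over 30 mm) (distance of tape_measure from where it was at the start of the episode above 0.03 m).
It fails at once if the mug is moved (over 30 mm) (distance of tea_mug from where it was at the start of the episode above 0.03 m).
It also fails if it takes over 61 s, if anything falls off the work surface, if the arm or the gripper's body presses on something with over 40 N, if the wrist force passes 120 N, or if a joint passes its speed limit or range.

### The arm

A 6-joint arm with a two-finger parallel gripper is mounted at the origin on a cart in front of the work surface, level with it; the furniture and walls round the work are solid. World frame = base frame: x ahead of the robot, y to its left, z up, the work surface at z = 0. Lengths are in mm, angles in rad, forces in N, time in s.
With the tool pointing down it reaches from about 350 to 875 mm from the base axis. Payload 4.2 kg.
Tool frame: the origin (TCP) lies at the very end of the fingers, on their centre line; the grasp point (between the pads) lies 19 mm behind it; z points along the fingers, y is the direction in which the jaws open and shut (so a half turn about z gives the same grasp; the last joint's range is limited). The gripper opens to 85 mm and grips with 20 to 120 N. Pads are 22 mm wide; open, the fingers measure 114 mm over their backs; the gripper's body (76 mm by 85 mm) begins 54 mm behind the grasp point. The pads swing forward as they close: fully open they stand 13 mm farther back than shut.
Start: joints at [-1.06, 0.385, 0.008, 0, -1.194, -0.259], TCP at [155.734, -605.265, 231.312] pointing down, gripper open.
Joint ranges: [-3.14, 3.14], [-1.21, 2.06], [-1.07, 1.41], [-3.16, 2.05], [-2.99, -0.16], [-3.1, 3.1]. Speed limits (rad/s): [2.79, 2.79, 3.14, 3.14, 3.14, 3.14].

### API

Orientations are given as a unit quaternion [x, y, z, w].
In Python, from bench import read_state, get_image, camera_params, job_done gives the robot as it stands.
- The arm moves only by the tool send_rows, never from a script. Its arguments are lists of equal length, an entry for each row: "translation": the shift along the tool's x, y, z in m, a list of three; "yaw": the turn about the tool's z in degrees; "fingers": the closure in counts, from 0 (fully open) to 255 (shut). A call has 1 to 12 rows; each row is the pose to reach, as a shift and turn from the pose measured when the call began, along the tool's axes at that moment; what a row does not reach only later rows make up. A row lasts 1/10 s, in which the tool goes at most 50 mm and 8.59 degrees, less where a joint would pass 70% of its speed; a pose out of reach is approached as far as the arm can. A call with a gripper value outside its range is refused whole. The fingers move at their own pace and stop on an object; the grip force is fixed at half the most. Time passes only in rows, so rows that repeat a pose let the fingers close. It gives the time, the measured TCP pose, the force and the opening at its end, in the units of the state.
- read_state(): the state, without advancing time (a new reading comes with each control period).
- get_image(name): name is "scene" or "side" or "wrist"; returns the picture (480x640x3 uint8, blue, green, red); there is no depth.
- camera_params(name): a dict with "mtx" (3x3 intrinsics, pixels), "rvec" (rotation vector, rad) and "tvec" (3), from world to camera coordinates, as OpenCV has them; the wrist camera has in their place "tool_from_camera" (4x4, takes a point from camera to tool coordinates, whose origin is the TCP and whose axes are the flange's). Camera axes: x right, y down, z forward; pixel columns grow to the right and rows downward; lengths in mm; the calibration is good to about 2 mm. A picture is of the moment at which its call begins: read the wrist's pose just before it. camera_params takes no time and is no camera call.
- job_done(): hands the job in, once; it reports no verdict.
The state is a dict: "clock": time; "joints": joint angles; "joint_vel": joint speeds; "joint_efforts": joint torques, N m; "position": TCP position; "ee_rot": TCP orientation; "contact_force": force on the tool from outside, world axes, zero at the start; "wrist_torque": the same for the moment, N m; "gripper_width": finger opening in mm.
Only numpy, scipy, OpenCV 4.12 (cv2) and the standard library are available. Lean on these libraries where they do the work, as an engineer would, in place of code of your own. Each camera call takes 0.05 s, during which the arm holds its last target.

## Working session

There is one attempt and no reset: what is moved stays moved. The work goes in short steps, Python scripts to look and compute and a tool call to move; the robot and the scene stay as the last step left them, time stands still between calls to the robot, and variables do not carry over. Pictures are saved under pics/ and viewed, and the job is handed in when it is done.

Besides the shell and the picture viewer there is one more tool, called after "Emit:" as name(argument=value, ...), one argument or row to a line, values as JSON. send_rows: Moves the arm, as the interface text tells. Its arguments: {"type":"object","properties":{"translation":{"type":"array","items":{"type":"array","items":{"type":"number"}}},"yaw":{"type":"array","items":{"type":"number"}},"fingers":{"type":"array","items":{"type":"number"}}},"required":["translation","yaw","fingers"]}

```bash
ls; mkdir -p pics; python3 - <<'E'
from bench import *
import cv2
print(read_state())
for n in ["scene","side","wrist"]:
    print(n,camera_params(n))
    cv2.imwrite(f"pics/{n}0.png",get_image(n))
E
```

```text
pics
{'clock': 0.0, 'joints': array([-1.06039481e+00,  3.85556395e-01,  6.57365765e-03, -4.71007180e-04,
       -1.19404172e+00, -2.58586529e-01]), 'joint_vel': array([ 0.000237  , -0.00053671,  0.00035336, -0.0011569 , -0.00147611,
       -0.00158946]), 'joint_efforts': array([ 8.19800880e-04, -3.92290735e+01,  1.88396895e+01,  4.18615624e+00,
       -4.72206651e-03,  3.41757918e-06]), 'position': array([ 155.56714042, -604.69345489,  230.2054536 ]), 'ee_rot': array([-1.25488816e-01,  9.92094385e-01,  1.11483048e-03, -2.14967537e-04]), 'contact_force': array([ 0.60167094, -0.10535708, -0.10719862]), 'wrist_torque': array([-0.0183407 , -0.05320988,  0.00142799]), 'gripper_width': 85.33324376220008}
scene {'mtx': array([[599.71001343,   0.        , 320.40703215],
       [  0.        , 599.71001343, 247.06064364],
       [  0.        ,   0.        ,   1.        ]]), 'rvec': array([ 2.28433764, -0.77758466,  0.28209816]), 'tvec': array([-559.8486102 ,  306.14763565, 1134.33555389])}
side {'mtx': array([[474.72708309,   0.        , 320.59781178],
       [  0.        , 474.72708309, 246.93896405],
       [  0.        ,   0.        ,   1.        ]]), 'rvec': array([ 0.31947433, -2.53225682,  1.62868367]), 'tvec': array([542.4621953 , 259.42009263, 932.0063297 ])}
wrist {'mtx': array([[422.41132878,   0.        , 317.6064217 ],
       [  0.        , 422.41132878, 236.33700073],
       [  0.        ,   0.        ,   1.        ]]), 'tool_from_camera': array([[-8.06138116e-04, -9.56204315e-01, -2.92698920e-01,
         7.40176008e+01],
       [ 9.99999595e-01, -6.53401765e-04, -6.19586166e-04,
        -6.74517789e-01],
       [ 4.01200975e-04, -2.92699300e-01,  9.56204454e-01,
        -1.40735648e+02],
       [ 0.00000000e+00,  0.00000000e+00,  0.00000000e+00,
         1.00000000e+00]])}
```

View pics/scene0.png

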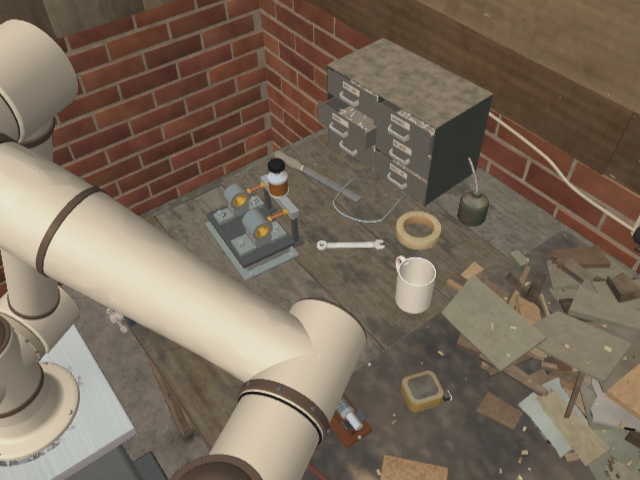

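View pics/side0.png

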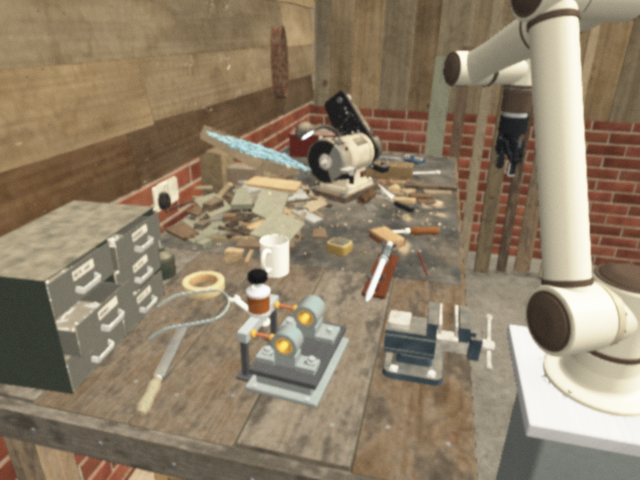

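View pics/wrist0.png

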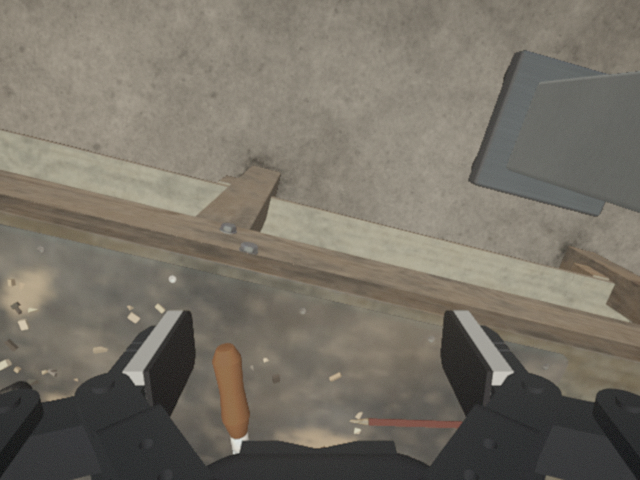

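```bash
cat > h.py <<'E'
import numpy as np, cv2
from bench import *
from scipy.spatial.transform import Rotation as R
def P(n,st=None):
    c=camera_params(n); K=c["mtx"]
    if "rvec" in c:
        Rm=cv2.Rodrigues(c["rvec"])[0]; t=c["tvec"].ravel()
    else:
        T=np.eye(4); T[:3,:3]=R.from_quat(st["ee_rot"]).as_matrix(); T[:3,3]=st["position"]
        M=np.linalg.inv(T@c["tool_from_camera"]); Rm=M[:3,:3]; t=M[:3,3]
    return K,Rm,t
def ray(n,uv,st=None):
    K,Rm,t=P(n,st); d=Rm.T@np.linalg.solve(K,[uv[0],uv[1],1]); o=-Rm.T@t
    return o,d/np.linalg.norm(d)
def at_z(n,uv,z,st=None):
    o,d=ray(n,uv,st); return o+d*(z-o[2])/d[2]
def tri(obs):
    A=np.zeros((3,3));b=np.zeros(3);rs=[]
    for n,uv,st in obs:
        o,d=ray(n,uv,st);M=np.eye(3)-np.outer(d,d);A+=M;b+=M@o;rs.append((o,d))
    p=np.linalg.solve(A,b)
    return p,[np.linalg.norm(np.cross(p-o,d)) for o,d in rs]
def proj(n,p,st=None):
    K,Rm,t=P(n,st); q=K@(Rm@np.asarray(p,float)+t); return q[:2]/q[2]
def crop(src,dst,x0,y0,x1,y1,s):
    cv2.imwrite(dst,cv2.resize(cv2.imread(src)[y0:y1,x0:x1],None,fx=s,fy=s,interpolation=cv2.INTER_CUBIC))
E
python3 - <<'E'
from h import *
for n in ["scene","side"]: print(n,ray(n,(320,240)))
crop("pics/scene0.png","pics/s0c.png",190,140,350,290,5)
crop("pics/side0.png","pics/d0c.png",220,200,440,400,3.6)
E
```

```text
scene (array([ 129.64641549, -784.70112732, 1030.19897967]), array([ 0.40572256,  0.55625734, -0.72523581]))
side (array([362.64652598, 849.31153827, 614.29408636]), array([ 0.21107686, -0.89036332, -0.40336053]))
```

View pics/s0c.png

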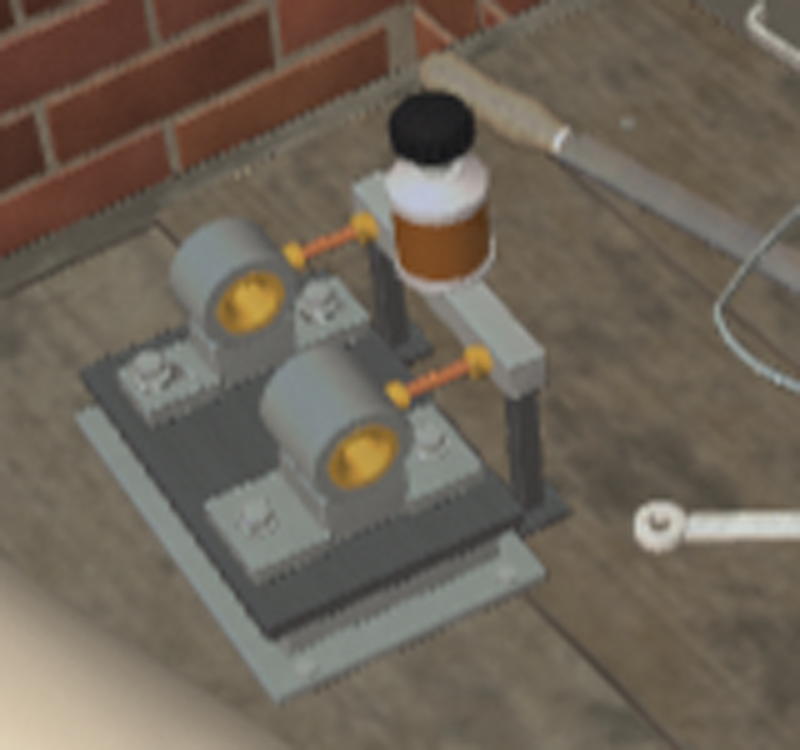

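View pics/d0c.png

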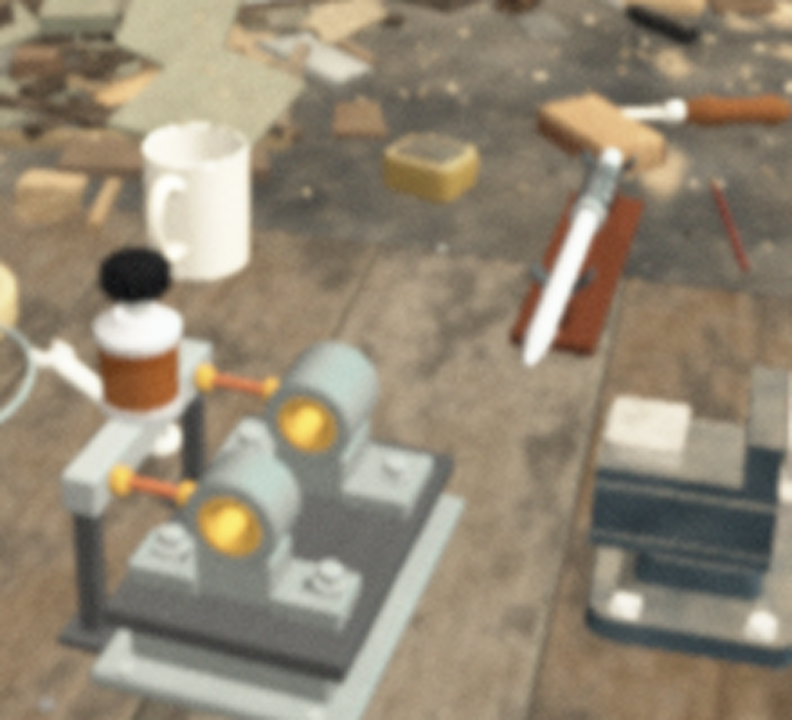

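```bash
python3 - <<'E'
from h import *
a=at_z("scene",(190+362/5,140+459/5),95); b=at_z("side",(220+230/3.6,200+526/3.6),95)
print(a,b,np.linalg.norm(a-b),np.degrees(np.arctan2(*(b-a)[[1,0]])))
# loose near (scene): loose block near mouth (116 mm along)
c=at_z("scene",(190+252/5,140+301/5),95); d=at_z("side",(220+306/3.6,200+424/3.6),95)
print("loose near mouth(scene)",c,np.linalg.norm(c-a)," tight far mouth(side)",d,np.linalg.norm(d-a),np.degrees(np.arctan2(*(d-a)[[1,0]])),np.degrees(np.arctan2(*(c-a)[[1,0]])))
# cap: silhouette edges
cs=(190+431/5,140+120/5); 
print("cap mid", tri([("scene",(190+432/5,140+127/5),None),("side",(220+135/3.6,200+274/3.6),None)]))
for z in (196,187): print(at_z("scene",(190+432/5,140+127/5),z),at_z("side",(220+135/3.6,200+274/3.6),z))
# bar tip
print("tip",at_z("side",(220+529/3.6,200+357/3.6),48))
print("tail",at_z("side",(220+612/3.6,200+155/3.6),48))
print("tape",at_z("side",(220+430/3.6,200+165/3.6),20),"mug",at_z("side",(220+200/3.6,200+265/3.6),0))
print("mug scene",at_z("scene",(415,300),5),"spanner",at_z("scene",(350,244),3),"tape",at_z("scene",(422,392),20))
E
```

```text
[568.82818013  29.95638156  95.        ] [584.16119183 180.64250029  95.        ] 151.46421236289837 84.18988619104015
loose near mouth(scene) [585.06202298 146.30399847  95.        ] 117.47470201360262  tight far mouth(side) [572.0819326   81.68587278  95.        ] 51.8317197012558 86.40087294772249 82.05687035758766
cap mid (array([661.64916914, 101.42535226, 186.33413772]), [np.float64(1.1607153686421936), np.float64(1.1607153686421667)])
[656.91243164  91.95832146 196.        ] [653.51485378 119.38109966 196.        ]
[662.60099547 101.41641867 187.        ] [659.77316589 103.6759435  187.        ]
tip [ 473.44414884 -100.86947447   48.        ]
tail [ 456.15361882 -436.02054067   48.        ]
tape [ 606.64280064 -436.3291238    20.        ] mug [ 747.23839014 -249.7052273     0.        ]
mug scene [ 756.31739949 -265.95198213    5.        ] spanner [751.80590141 -50.58901584   3.        ] tape [ 607.99925536 -440.06042778   20.        ]
```

```bash
cat >> h.py <<'E'
def go(target,ang,st=None):
    """shift in tool axes (m) and yaw (deg) to bring TCP to world target mm with tool x at world angle ang"""
    st=st or read_state(); M=R.from_quat(st["ee_rot"]).as_matrix()
    d=M.T@(np.asarray(target,float)-st["position"])/1000
    cur=np.degrees(np.arctan2(M[1,0],M[0,0])); y=-((ang-cur+180)%360-180)
    print("t",np.round(st["clock"],2),"pos",np.round(st["position"],1),"ang",round(cur%360,2),"zaxis",np.round(M[:,2],4),"F",np.round(st["contact_force"],1),"w",round(st["gripper_width"],1))
    print("shift",np.round(d,4),"yaw",round(y,2))
E
python3 - <<'E'
from h import *
go([600,-30,300],266.5)
a=np.radians(266.5);c,s=np.cos(a),np.sin(a)
M=np.array([[c,s,0],[s,-c,0],[0,0,-1]])
st=dict(position=np.array([600,-30,300.]),ee_rot=R.from_matrix(M).as_quat())
for p in ([569,30,95],[580,180,95],[661,101,196]): print(proj("wrist",p,st))
E
```

```text
t 0.15 pos [ 155.6 -604.9  230.5] ang 194.42 zaxis [-5.0e-04  1.6e-03 -1.0e+00] F [-0.   0.1 -0.6] w 85.4
shift [-0.5735  0.4462 -0.0689] yaw -72.08
[358.24923953 264.95306743]
[352.18091206 408.90533763]
[243.24032005 419.23850175]
```

Emit:
send_rows(
  translation=[
    [-0.05, 0.04, -0.03],
    [-0.1, 0.08, -0.06],
    [-0.15, 0.117, -0.069],
    [-0.19, 0.148, -0.069],
    [-0.23, 0.179, -0.069],
    [-0.27, 0.21, -0.069],
    [-0.31, 0.241, -0.069],
    [-0.35, 0.272, -0.069],
    [-0.39, 0.303, -0.069],
    [-0.43, 0.334, -0.069],
    [-0.47, 0.365, -0.069],
    [-0.5, 0.39, -0.069],
  ],
  yaw=[-6, -12, -18, -24, -30, -36, -42, -48, -54, -60, -66, -72],
  fingers=[0, 0, 0, 0, 0, 0, 0, 0, 0, 0, 0, 0],
)

```text
clock: 1.35
position: [516.0, -137.4, 300.0]
ee_rot: [-0.686, 0.727, 0.001, 0.0]
contact_force: [0.9, -1.3, -0.3]
gripper_width: 85.2
```

```bash
python3 - <<'E'
from h import *
go([600,-30,300],266.5)
E
```

```text
t 1.35 pos [ 516.  -137.4  300. ] ang 266.69 zaxis [-6.0e-04  1.7e-03 -1.0e+00] F [ 0.9 -1.3 -0.3] w 85.2
shift [-1.12e-01 -7.77e-02  1.00e-04] yaw 0.19
```

Emit:
send_rows(
  translation=[
    [-0.04, -0.028, 0],
    [-0.08, -0.056, 0],
    [-0.112, -0.078, 0],
    [-0.112, -0.078, 0],
    [-0.112, -0.078, 0],
  ],
  yaw=[0, 0, 0, 0, 0],
  fingers=[0, 0, 0, 0, 0],
)

```text
clock: 1.85
position: [600.4, -29.2, 299.0]
ee_rot: [-0.687, 0.727, 0.001, -0.0]
contact_force: [-0.7, 0.2, 0.0]
gripper_width: 85.3
```

```bash
python3 - <<'E'
from h import *
st=read_state(); im=get_image("wrist"); cv2.imwrite("pics/w1.png",im)
import pickle; pickle.dump(st,open("w1.pkl","wb")); print(st["position"],st["joint_vel"])
cv2.imwrite("pics/s1.png",get_image("scene"))
E
```

```text
[600.3877424  -29.22550326 299.04937358] [-0.02775263 -0.02800792 -0.01312567  0.00483475 -0.001606    0.00037192]
```

View pics/w1.png

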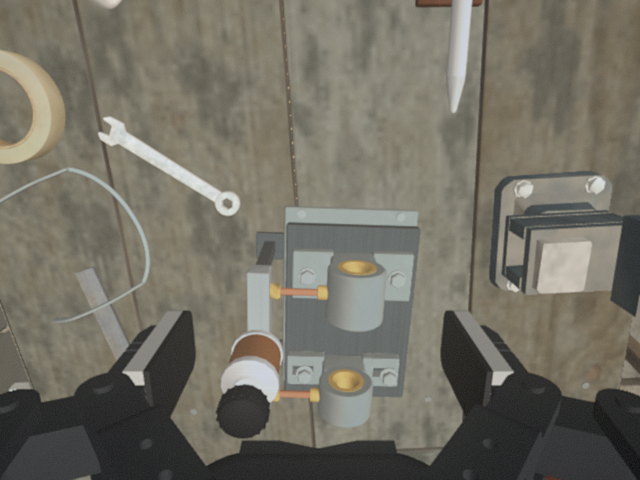

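View pics/s1.png

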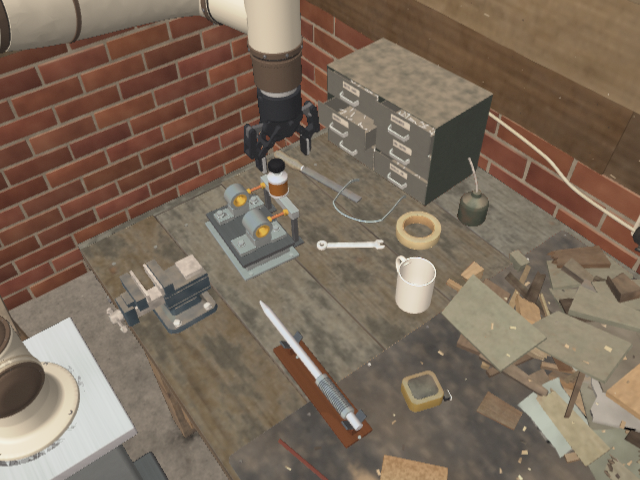

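```bash
python3 - <<'E'
from h import *
crop("pics/w1.png","pics/w1c.png",210,200,430,450,3.2)
crop("pics/s1.png","pics/s1c.png",250,290,380,450,4.5)
E
```

```text
(no output)
```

View pics/w1c.png

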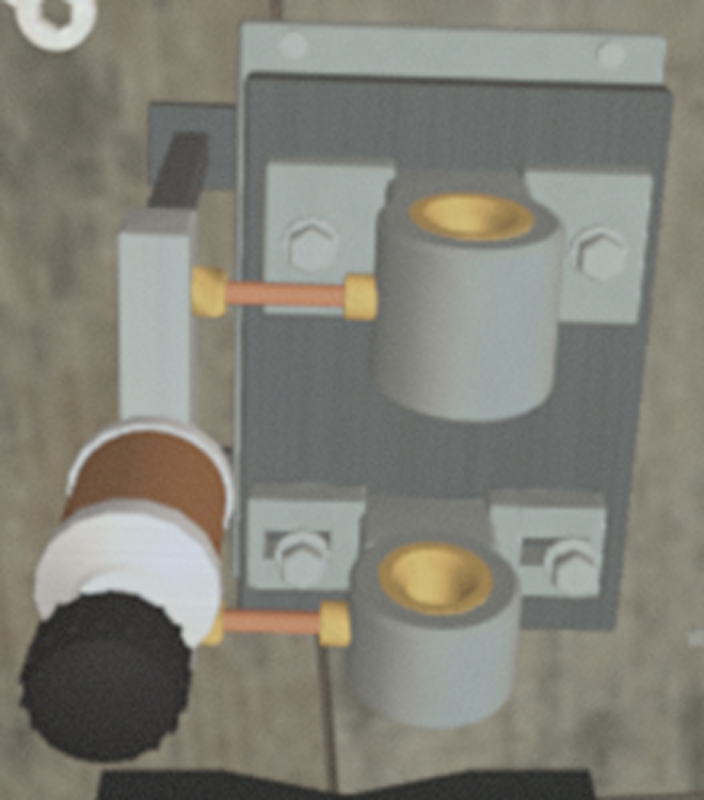

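View pics/s1c.png

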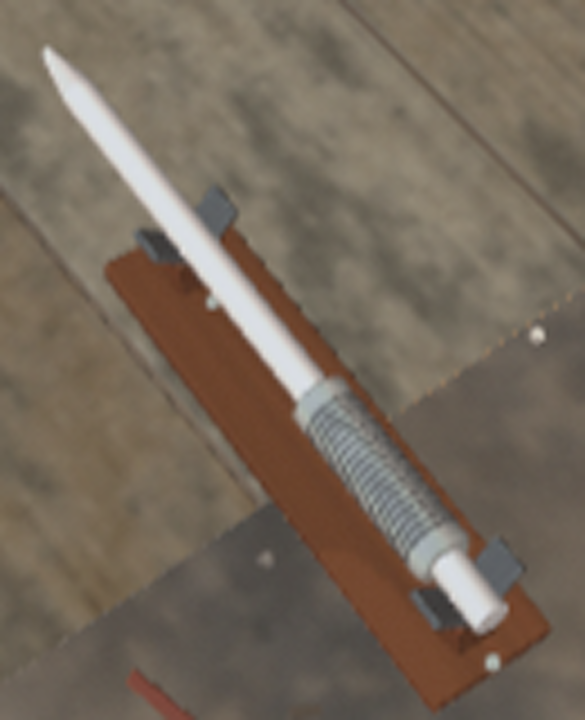

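```bash
python3 - <<'E'
from h import *
import pickle
st=pickle.load(open("w1.pkl","rb"))
w=lambda x,y:(210+x/3.2,200+y/3.2)
a=at_z("wrist",w(471,217),95,st); n=at_z("wrist",w(435,579),95,st); c=at_z("wrist",w(105,681),196,st)
print("tight",a,tri([("wrist",w(471,217),st),("scene",(262.4,231.8),None)]))
print("loose near",n,n-a); print("cap",c)
s=lambda x,y:(250+x/4.5,290+y/4.5)
ang=np.radians(86.5)
e=lambda p:(np.dot((p-a)[:2],[np.cos(ang),np.sin(ang)]),np.dot((p-a)[:2],[-np.sin(ang),np.cos(ang)]))
print("in tight frame at 86.5: loose",e(n),"cap",e(c))
# bed edges for direction: body left edge top z=45, right edge
for q in [((248,75),(238,605)),((670,90),(612,628))]:
    p0,p1=[at_z("wrist",w(*t),45,st) for t in q]; print("body edge",p0,p1,np.degrees(np.arctan2(*(p1-p0)[[1,0]])))
p0,p1=[at_z("wrist",w(*t),45,st) for t in ((248,75),(670,90))]; print("front edge",np.degrees(np.arctan2(*(p1-p0)[[1,0]])),np.linalg.norm(p1-p0))
p0,p1=[at_z("wrist",w(*t),10,st) for t in ((240,22),(665,38))]; print("foot front",np.degrees(np.arctan2(*(p1-p0)[[1,0]])),np.linalg.norm(p1-p0))
# block axis via top silhouettes
print("tip wrist",at_z("wrist",(454,111),48,st),"tip scene",at_z("scene",s(46,50),48))
tail=at_z("scene",s(490,615),48); print("tail",tail)
hf=at_z("scene",s(320,395),48); hb=at_z("scene",s(440,552),48); print("handle front/back",hf,hb,np.linalg.norm(hf-hb))
E
```

```text
tight [569.61444648  31.99379594  95.        ] (array([569.73285484,  32.53491987,  92.59822325]), [np.float64(0.48477067093769644), np.float64(0.48477067093778287)])
loose near [583.76837318 146.91900976  95.        ] [ 1.41539267e+01  1.14925214e+02 -5.68434189e-14]
cap [659.97005681  94.80415948 196.        ]
in tight frame at 86.5: loose (np.float64(115.57493168040558), np.float64(-7.111510306924646)) cap (np.float64(68.20928759945294), np.float64(-86.35259793525879))
body edge [631.5942424    1.86398375  45.        ] [649.75666987 189.81737369  45.        ] 84.48049657637685
body edge [503.97945669  14.00186245  45.        ] [521.41487796 206.81005641  45.        ] 84.83286309617782
front edge 174.56674721109374 128.19072365054072
foot front 174.47452150927055 138.9086266692235
tip wrist [475.37079885 -93.74885251  48.        ] tip scene [476.80923238 -93.70422528  48.        ]
tail [ 460.99498932 -431.29714252   48.        ]
handle front/back [ 467.47507973 -313.79266835   48.        ] [ 462.35807759 -398.80174884   48.        ] 85.1629466221898
```

```bash
python3 - <<'E'
from h import *
go([661.5,98.5,225],264.6)
E
```

```text
t 1.95 pos [599.8 -30.6 300. ] ang 266.65 zaxis [-0.0012  0.0015 -1.    ] F [-0.9  0.2 -0.6] w 85.5
shift [-0.1324 -0.0542  0.0751] yaw 2.05
```

Emit:
send_rows(
  translation=[
    [-0.035, -0.015, 0.0],
    [-0.07, -0.03, 0.02],
    [-0.1, -0.045, 0.04],
    [-0.132, -0.054, 0.06],
    [-0.132, -0.054, 0.075],
    [-0.132, -0.054, 0.075],
    [-0.132, -0.054, 0.075],
    [-0.132, -0.054, 0.075],
  ],
  yaw=[1, 2, 2, 2, 2, 2, 2, 2],
  fingers=[255, 255, 255, 255, 255, 255, 255, 255],
)

```text
clock: 2.75
position: [661.7, 96.9, 227.1]
ee_rot: [-0.673, 0.74, 0.0, 0.001]
contact_force: [-0.6, 0.7, 0.1]
gripper_width: -0.2
```

```bash
python3 - <<'E'
from h import *
st=read_state()
cv2.imwrite("pics/d2.png",get_image("side"));cv2.imwrite("pics/s2.png",get_image("scene"))
go([661.5,98.5,184],264.6)
crop("pics/d2.png","pics/d2c.png",200,190,320,310,5);crop("pics/s2.png","pics/s2c.png",220,100,340,220,5)
cv2.imwrite("pics/ds2.png",np.hstack([cv2.resize(cv2.imread(f"pics/{k}2c.png"),(400,400)) for k in "ds"]))
E
```

```text
t 2.85 pos [661.7  97.3 226.9] ang 264.59 zaxis [ 0.0015  0.0023 -1.    ] F [-0.2  0.7  1.7] w -0.1
shift [-0.0011  0.0004  0.0429] yaw -0.01
```

View pics/ds2.png

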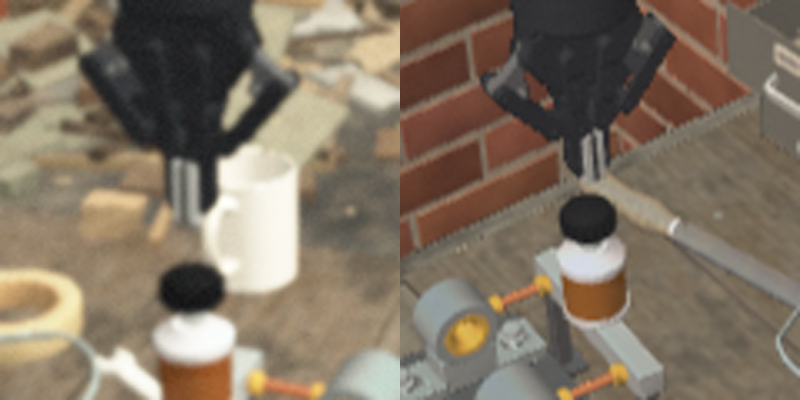

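Emit:
send_rows(
  translation=[
    [-0.001, 0, 0.015],
    [-0.001, 0, 0.026],
    [-0.001, 0, 0.032],
    [-0.001, 0, 0.036],
    [-0.001, 0, 0.039],
    [-0.001, 0, 0.04],
    [-0.001, 0, 0.04],
    [-0.001, 0, 0.04],
  ],
  yaw=[0, 0, 0, 0, 0, 0, 0, 0],
  fingers=[255, 255, 255, 255, 255, 255, 255, 255],
)

```text
clock: 3.65
position: [661.9, 98.2, 187.6]
ee_rot: [-0.673, 0.74, 0.0, 0.001]
contact_force: [-2.9, -1.6, 4.3]
gripper_width: 0.1
```

```bash
python3 - <<'E'
from h import *
go([661.5,98.5,184],264.6)
E
```

```text
t 3.65 pos [661.9  98.2 187.6] ang 264.59 zaxis [ 0.0019  0.002  -1.    ] F [-2.9 -1.6  4.3] w 0.1
shift [-0.0003  0.0004  0.0036] yaw -0.01
```

Emit:
send_rows(
  translation=[
    [0, 0, 0.002],
    [0, 0, 0.003],
    [0, 0, 0.004],
    [0, 0, 0.004],
  ],
  yaw=[0, 0, 0, 0],
  fingers=[255, 255, 255, 255],
)

```text
clock: 4.05
position: [662.1, 98.2, 186.1]
ee_rot: [-0.673, 0.739, -0.001, 0.002]
contact_force: [-6.2, -1.3, 11.3]
gripper_width: -0.1
```

Emit:
send_rows(
  translation=[
    [0, 0, 0.001],
    [0, 0, 0.002],
    [0, 0, 0.002],
  ],
  yaw=[0, 0, 0],
  fingers=[255, 255, 255],
)

```text
clock: 4.35
position: [662.3, 98.2, 186.1]
ee_rot: [-0.673, 0.739, -0.001, 0.003]
contact_force: [-5.1, -0.7, 11.1]
gripper_width: 0.3
```

```bash
python3 - <<'E'
from h import *
cv2.imwrite("pics/d3.png",get_image("side"));cv2.imwrite("pics/s3.png",get_image("scene"))
crop("pics/d3.png","pics/d3c.png",200,190,320,310,5);crop("pics/s3.png","pics/s3c.png",220,100,340,220,5)
cv2.imwrite("pics/ds3.png",np.hstack([cv2.resize(cv2.imread(f"pics/{k}3c.png"),(400,400)) for k in "ds"]))
E
```

```text
(no output)
```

View pics/ds3.png

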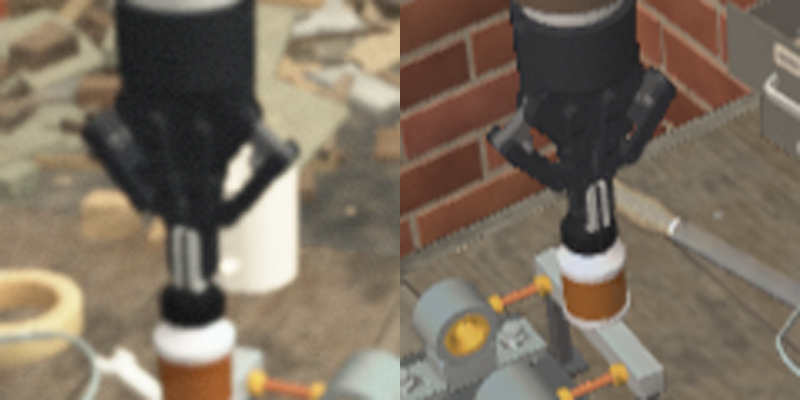

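Emit:
send_rows(
  translation=[
    [0, 0, -0.02],
    [0, 0, -0.05],
    [0, 0, -0.08],
    [0.02, 0.02, -0.09],
    [0.06, 0.04, -0.09],
    [0.1, 0.06, -0.09],
    [0.145, 0.08, -0.09],
    [0.19, 0.1, -0.09],
    [0.235, 0.12, -0.09],
    [0.28, 0.14, -0.09],
    [0.325, 0.16, -0.09],
    [0.37, 0.18, -0.08],
  ],
  yaw=[0, 0, 0, 0, 0, 0, 0, 0, 0, 0, 0, 0],
  fingers=[255, 255, 255, 255, 255, 255, 255, 255, 255, 255, 255, 255],
)

```text
clock: 5.65
position: [449.0, -255.1, 265.1]
ee_rot: [-0.674, 0.739, -0.004, 0.004]
contact_force: [0.4, -0.5, 1.0]
gripper_width: 0.1
```

```bash
python3 - <<'E'
from h import *
cv2.imwrite("pics/s4.png",get_image("scene"))
crop("pics/s4.png","pics/s4c.png",220,140,340,260,5)
go([464,-338,200],267.2)
E
```

```text
t 5.7 pos [ 444.3 -258.6  262.4] ang 264.35 zaxis [ 0.0044  0.0021 -1.    ] F [-1.8 -1.7 -0.9] w -0.2
shift [ 0.0773 -0.0272  0.0623] yaw -2.85
```

View pics/s4c.png

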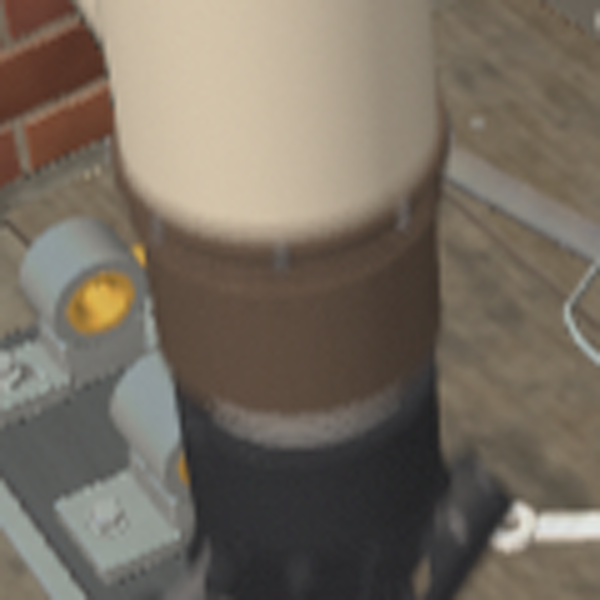

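Emit:
send_rows(
  translation=[
    [0.03, -0.01, 0.02],
    [0.06, -0.02, 0.04],
    [0.077, -0.027, 0.062],
    [0.077, -0.027, 0.062],
    [0.077, -0.027, 0.062],
    [0.077, -0.027, 0.062],
  ],
  yaw=[-1, -2, -2.8, -2.8, -2.8, -2.8],
  fingers=[0, 0, 0, 0, 0, 0],
)

```text
clock: 6.3
position: [464.7, -337.4, 201.2]
ee_rot: [-0.69, 0.724, -0.002, 0.003]
contact_force: [0.2, -0.0, 0.2]
gripper_width: 84.7
```

```bash
python3 - <<'E'
from h import *
import pickle
st=read_state(); im=get_image("wrist"); cv2.imwrite("pics/w5.png",im); pickle.dump(st,open("w5.pkl","wb"))
print(st["position"],st["joint_vel"])
for n in ("scene","side"): cv2.imwrite(f"pics/{n}5.png",get_image(n))
crop("pics/side5.png","pics/d5c.png",220,230,420,380,4)
E
```

```text
[ 464.662673   -337.35412396  201.20727076] [ 7.68540004e-03 -1.78972328e-02  1.49101363e-03 -3.58486111e-06
 -3.88713768e-03  1.05752562e-03]
```

View pics/w5.png

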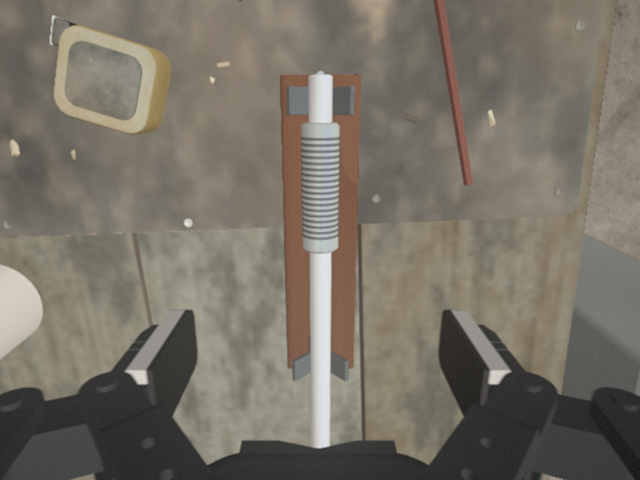

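View pics/d5c.png

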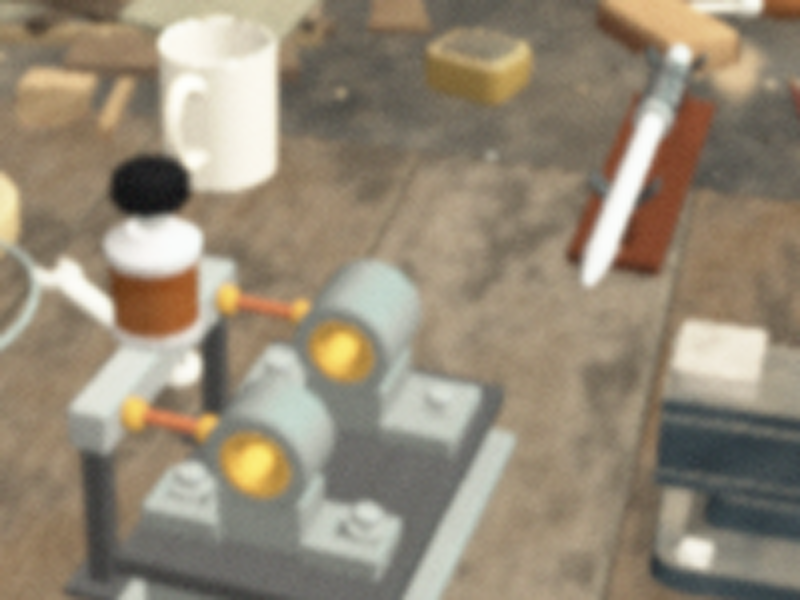

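View pics/scene5.png

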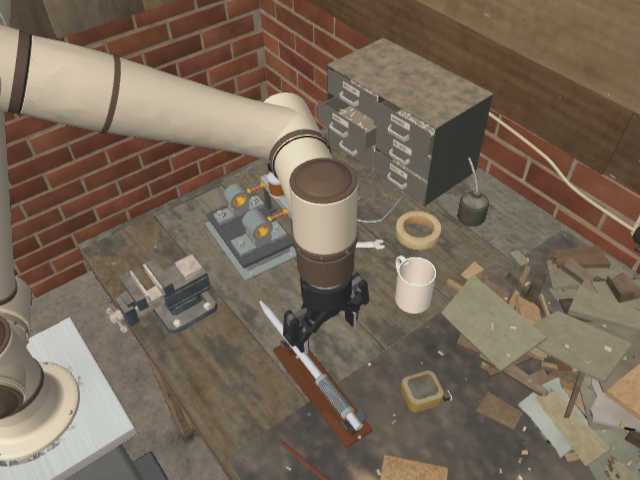

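```bash
python3 - <<'E'
from h import *
import pickle
crop("pics/w5.png","pics/w5c.png",270,60,370,450,2)
cv2.imwrite("pics/w5c.png",np.hstack([cv2.resize(cv2.imread("pics/w5.png")[60:260,270:370],None,fx=4,fy=4,interpolation=2)[:, :],cv2.resize(cv2.imread("pics/w5.png")[250:450,270:370],None,fx=4,fy=4,interpolation=2)])[:, :][0:800])
im=cv2.imread("pics/w5.png")
g=cv2.cvtColor(im,cv2.COLOR_BGR2GRAY).astype(int)
for r in (100,105,110,130,150,200,240,246,260,300,330,410,430): print(r,g[r,298:344].tolist())
E
```

```text
100 [119, 119, 119, 120, 117, 118, 119, 117, 115, 119, 130, 151, 166, 174, 180, 187, 193, 201, 207, 213, 215, 219, 221, 222, 222, 223, 224, 223, 225, 224, 224, 222, 219, 202, 151, 100, 87, 87, 89, 90, 90, 89, 89, 87, 86, 92]
105 [118, 118, 120, 118, 119, 119, 122, 118, 118, 118, 129, 155, 166, 175, 184, 188, 195, 202, 209, 213, 215, 218, 221, 222, 222, 225, 226, 225, 225, 223, 225, 221, 218, 202, 151, 98, 89, 88, 88, 93, 92, 91, 87, 89, 91, 91]
110 [120, 120, 120, 118, 121, 123, 120, 120, 120, 123, 132, 153, 166, 177, 184, 191, 199, 203, 209, 213, 216, 219, 221, 222, 223, 224, 226, 225, 224, 223, 224, 219, 217, 200, 146, 100, 89, 90, 93, 93, 93, 94, 90, 90, 92, 93]
130 [105, 101, 106, 117, 130, 135, 141, 144, 147, 153, 156, 159, 162, 167, 171, 174, 178, 179, 184, 188, 190, 191, 188, 188, 188, 189, 190, 189, 188, 189, 192, 190, 190, 191, 192, 193, 191, 192, 193, 191, 181, 144, 112, 103, 107, 107]
150 [106, 104, 101, 86, 78, 85, 89, 94, 95, 102, 103, 116, 121, 122, 126, 130, 134, 138, 144, 151, 153, 154, 154, 152, 150, 152, 149, 147, 142, 144, 146, 143, 138, 134, 135, 131, 128, 124, 12
[... 1208 characters left out ...]
[103, 101, 102, 103, 101, 103, 101, 107, 105, 107, 101, 107, 139, 160, 171, 179, 188, 200, 207, 210, 216, 219, 223, 225, 225, 226, 227, 226, 226, 227, 225, 217, 178, 120, 102, 103, 104, 103, 108, 110, 104, 108, 106, 106, 105, 103]
410 [148, 150, 147, 151, 150, 153, 158, 157, 159, 160, 156, 153, 144, 153, 165, 175, 183, 193, 204, 207, 212, 217, 221, 222, 224, 225, 225, 225, 224, 223, 221, 210, 174, 153, 151, 153, 152, 152, 147, 147, 145, 144, 142, 140, 137, 135]
430 [135, 136, 137, 138, 133, 135, 132, 134, 133, 132, 136, 137, 142, 153, 162, 172, 181, 191, 201, 208, 211, 216, 220, 220, 221, 223, 225, 223, 222, 222, 219, 195, 161, 147, 148, 148, 148, 147, 145, 147, 147, 146, 146, 145, 140, 137]
```

View pics/w5c.png

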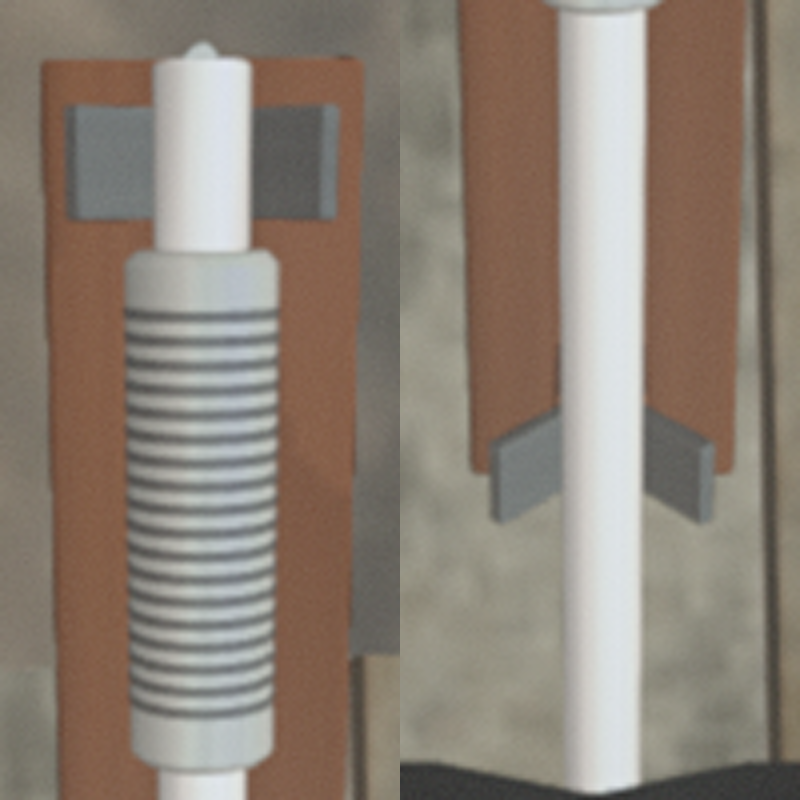

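```bash
python3 - <<'E'
from h import *
import pickle
st=pickle.load(open("w5.pkl","rb"))
f=at_z("wrist",(320.2,252.3),60,st); b=at_z("wrist",(320.4,122.8),60,st); print(f,b,np.linalg.norm(f-b))
l=[at_z("wrist",q,48,st) for q in ((320.4,105),(320.2,260),(320.0,430))]
print(l,np.degrees(np.arctan2(*(l[2]-l[0])[[1,0]])))
d=(f-b)/np.linalg.norm(f-b); g=f-d*25; g2=b+d*65; print("grip",g,g2)
go([g[0],g[1],29],267.2)
E
```

```text
[ 465.78111928 -314.2834957    60.        ] [ 461.41511952 -402.55073795   60.        ] 88.37515492054438
[array([ 460.89051339, -413.53343541,   48.        ]), array([ 466.27797501, -304.06751463,   48.        ]), array([ 473.79809591, -150.93528995,   48.        ])] 87.18598444377834
grip [ 464.54604372 -339.25296883   60.        ] [ 464.62631598 -337.63010781   60.        ]
t 6.45 pos [ 464.5 -337.2  201.6] ang 267.22 zaxis [ 0.0069  0.0012 -1.    ] F [-0.7  2.1 -0. ] w 85.3
shift [0.0024 0.001  0.1726] yaw 0.02
```

Emit:
send_rows(
  translation=[
    [0.0012, 0, 0.04],
    [0.0012, 0, 0.08],
    [0.0012, 0, 0.12],
    [0.0012, 0, 0.15],
    [0.0012, 0, 0.17],
    [0.0012, 0, 0.174],
    [0.0012, 0, 0.174],
    [0.0012, 0, 0.174],
    [0.0012, 0, 0.174],
  ],
  yaw=[0, 0, 0, 0, 0, 0, 0, 0, 0],
  fingers=[0, 0, 0, 0, 0, 0, 0, 0, 0],
)

```text
clock: 7.35
position: [466.8, -338.5, 29.4]
ee_rot: [-0.69, 0.724, -0.004, 0.004]
contact_force: [0.2, -0.4, -0.3]
gripper_width: 85.7
```

```bash
python3 - <<'E'
from h import *
go([464.6,-338.5,28],267.2)
E
```

```text
t 7.35 pos [ 466.8 -338.5   29.4] ang 267.24 zaxis [ 1.010e-02 -1.000e-04 -9.999e-01] F [ 0.2 -0.4 -0.3] w 85.7
shift [0.0001 0.0022 0.0014] yaw 0.04
```

Emit:
send_rows(
  translation=[
    [0, 0.0022, 0.001],
    [0, 0.0022, 0.001],
    [0, 0.0022, 0.001],
    [0, 0.0022, 0.001],
    [0, 0.0022, 0.001],
    [0, 0.0022, 0.001],
    [0, 0.0022, 0.001],
    [0, 0.0022, 0.001],
    [0, 0.0022, 0.001],
    [0, 0.0022, 0.001],
  ],
  yaw=[0, 0, 0, 0, 0, 0, 0, 0, 0, 0],
  fingers=[0, 0, 255, 255, 255, 255, 255, 255, 255, 255],
)

```text
clock: 8.35
position: [464.2, -338.4, 28.5]
ee_rot: [-0.69, 0.724, -0.003, 0.003]
contact_force: [-2.7, 1.7, 5.2]
gripper_width: 24.1
```

```bash
python3 - <<'E'
from h import *
go([464.6,-338.5,28],267.2)
E
```

```text
t 8.35 pos [ 464.2 -338.4   28.5] ang 267.24 zaxis [ 9.3e-03  1.0e-04 -1.0e+00] F [-2.7  1.7  5.2] w 24.1
shift [ 0.0001 -0.0004  0.0005] yaw 0.04
```

Emit:
send_rows(
  translation=[
    [0, 0, -0.01],
    [0, 0, -0.02],
    [0, 0, -0.03],
    [0, 0, -0.047],
    [0, 0, -0.047],
    [0, 0, -0.047],
  ],
  yaw=[0, 0, 0, 0, 0, 0],
  fingers=[255, 255, 255, 255, 255, 255],
)

```text
clock: 8.95
position: [464.0, -338.2, 75.8]
ee_rot: [-0.69, 0.724, -0.004, 0.004]
contact_force: [-0.1, 0.7, -4.4]
gripper_width: 24.4
```

```bash
python3 - <<'E'
from h import *
go([543.7,-241.6,75.5],264.6)
E
```

```text
t 8.95 pos [ 464.  -338.2   75.8] ang 267.23 zaxis [ 0.0106 -0.     -0.9999] F [-0.1  0.7 -4.4] w 24.4
shift [-0.1004 -0.075   0.0012] yaw 2.63
```

Emit:
send_rows(
  translation=[
    [-0.02, -0.015, 0.0],
    [-0.04, -0.03, 0.0],
    [-0.06, -0.045, 0.0],
    [-0.08, -0.06, 0.001],
    [-0.095, -0.07, 0.001],
    [-0.1, -0.075, 0.001],
    [-0.1, -0.075, 0.001],
    [-0.1, -0.075, 0.001],
    [-0.1, -0.075, 0.001],
  ],
  yaw=[0.5, 1, 1.5, 2, 2.6, 2.6, 2.6, 2.6, 2.6],
  fingers=[255, 255, 255, 255, 255, 255, 255, 255, 255],
)

```text
clock: 9.85
position: [542.8, -242.6, 75.4]
ee_rot: [-0.673, 0.74, -0.003, 0.004]
contact_force: [-0.3, 0.2, -4.2]
gripper_width: 24.3
```

```bash
python3 - <<'E'
from h import *
import pickle
st=read_state(); cv2.imwrite("pics/w6.png",get_image("wrist")); pickle.dump(st,open("w6.pkl","wb"))
for n in ("scene","side"): cv2.imwrite(f"pics/{n}6.png",get_image(n))
go([543.7,-241.6,75.5],264.6)
crop("pics/scene6.png","pics/s6c.png",200,170,360,310,5)
crop("pics/side6.png","pics/d6c.png",230,230,400,370,4.7)
E
```

```text
t 10.0 pos [ 543.2 -242.6   75.7] ang 264.56 zaxis [ 0.0104  0.     -0.9999] F [-1.  -0.5 -3.2] w 24.7
shift [-0.001  -0.0004  0.0002] yaw -0.04
```

View pics/w6.png

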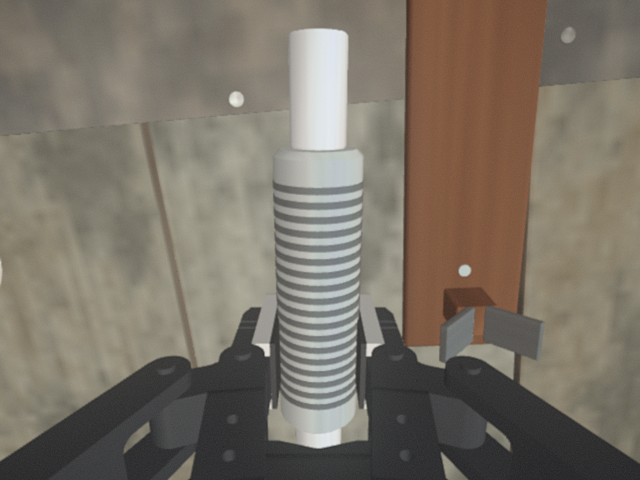

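View pics/s6c.png

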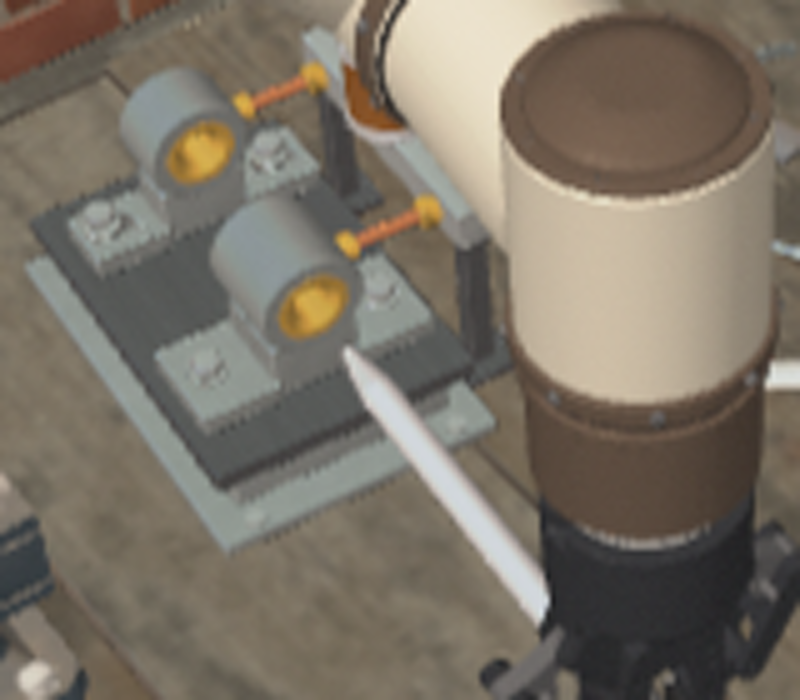

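View pics/d6c.png

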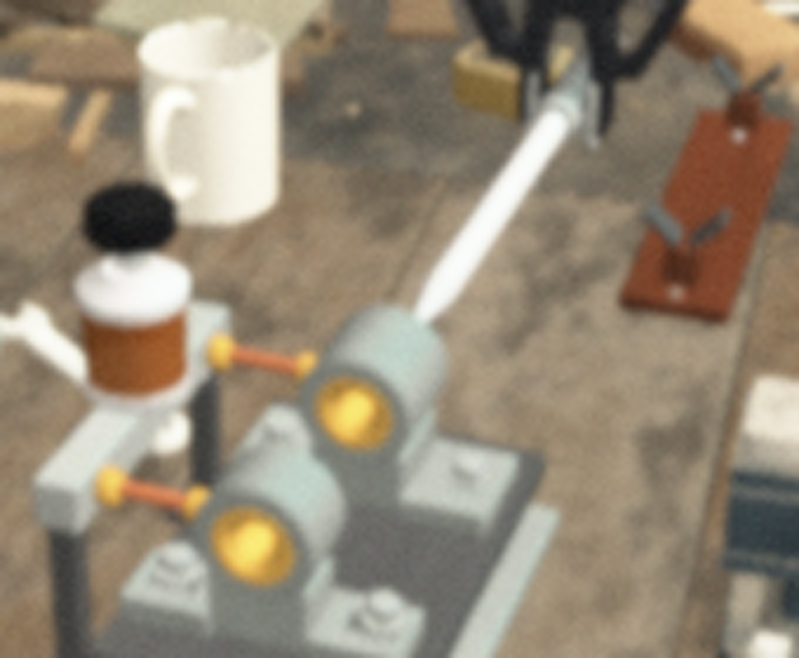

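```bash
python3 - <<'E'
from h import *
def barline(f,p0,p1,n,half=9):
    g=cv2.cvtColor(cv2.imread(f),cv2.COLOR_BGR2GRAY).astype(np.float32)
    p0,p1=np.array(p0,float),np.array(p1,float); d=(p1-p0)/np.linalg.norm(p1-p0); m=np.array([-d[1],d[0]])
    C=[]
    for t in np.linspace(0,1,n):
        c=p0+t*(p1-p0); s=np.arange(-half,half+.01,.1); q=c+s[:,None]*m
        v=cv2.remap(g,q[:,0].astype(np.float32)[None],q[:,1].astype(np.float32)[None],cv2.INTER_LINEAR)[0]
        v=cv2.GaussianBlur(v[None],(0,0),5)[0]; gr=np.gradient(v)
        mid=len(s)//2
        a=np.argmax(gr[:mid+20]); b=mid-20+np.argmin(gr[mid-20:])
        C.append((*(c+m*(s[a]+s[b])/2),s[b]-s[a]))
    C=np.array(C); 
    vx,vy,x0,y0=cv2.fitLine(C[:,:2].astype(np.float32),cv2.DIST_HUBER,0,.01,.01).ravel()
    r=(C[:,0]-x0)*-vy+(C[:,1]-y0)*vx
    print(np.round(C[:,2],1),np.round(r,2)); return np.array([x0,y0]),np.array([vx,vy])
def off(L,q): o,d=L; return float((q[0]-o[0])*-d[1]+(q[1]-o[1])*d[0])
S=barline("pics/scene6.png",(200+380/5,170+395/5),(200+515/5,170+575/5),12)
D=barline("pics/side6.png",(230+445/4.7,230+285/4.7),(230+555/4.7,230+125/4.7),12)
print("scene line to mouth px",off(S,(200+315/5,170+305/5)),"dir",S[1]); print("side line to tight exit px",off(D,(230+355/4.7,230+412/4.7)),D[1])
st=read_state();
g=st["position"]+[0,0,19.5]; M=R.from_quat(st["ee_rot"]).as_matrix(); ax=-M[:,0]
for n,L in (("scene",S),("side",D)):
    print(n,"pred axis offs: grip",off(L,proj(n,g)),"tip",off(L,proj(n,g+245*ax)),"tip px",proj(n,g+245*ax), "1mm x,z", proj(n,g+245*ax+[1,0,0])-proj(n,g+245*ax),proj(n,g+245*ax+[0,0,1])-proj(n,g+245*ax))
print(g,ax,g+245*ax)
E
```

```text
[7.  7.  6.2 6.  6.4 6.8 6.6 6.9 6.8 6.8 6.7 7.5] [ 0.11 -0.12 -0.04  0.23  0.01  0.08 -0.04 -0.01  0.01 -0.01  0.01 -0.21]
[7.1 7.  7.1 7.1 7.1 7.  7.1 6.9 6.7 6.5 6.8 6.3] [ 0.14 -0.1   0.07 -0.02 -0.   -0.04 -0.07 -0.15  0.06 -0.02  0.04  0.01]
scene line to mouth px -0.9997730255126953 dir [0.61461675 0.78882587]
side line to tight exit px 0.18021011352539062 [ 0.56314445 -0.82635844]
scene pred axis offs: grip -0.2610683262607729 tip -0.23225070505347034 tip px [268.76629951 239.64950055] 1mm x,z [ 0.38548834 -0.20781942] [-0.03736276 -0.3198361 ]
side pred axis offs: grip -0.45760906295455683 tip -0.9641226934364422 tip px [317.65263518 297.8415914 ] 1mm x,z [-0.45629754 -0.06450141] [ 0.00730636 -0.40676658]
[ 543.16805277 -242.58943782   95.17725804] [0.09474301 0.99550123 0.00103257] [566.38008975   1.30836319  95.43023711]
```

Emit:
send_rows(
  translation=[
    [-0.01, 0, 0],
    [-0.02, 0, 0],
    [-0.03, 0, 0],
    [-0.037, 0, 0],
    [-0.044, 0, 0],
    [-0.05, 0, 0],
    [-0.055, 0, 0],
    [-0.055, 0, 0],
  ],
  yaw=[0, 0, 0, 0, 0, 0, 0, 0],
  fingers=[255, 255, 255, 255, 255, 255, 255, 255],
)

```text
clock: 10.8
position: [548.5, -187.2, 75.8]
ee_rot: [-0.673, 0.74, -0.004, 0.004]
contact_force: [-0.2, -0.3, -4.0]
gripper_width: 24.1
```

```bash
python3 - <<'E'
from h import *
st=read_state(); print(st["wrist_torque"])
go([545.5,-189,75.5],264.6)
for n in ("scene","side"): cv2.imwrite(f"pics/{n}7.png",get_image(n))
crop("pics/scene7.png","pics/s7c.png",200,170,300,260,7)
crop("pics/side7.png","pics/d7c.png",260,250,380,350,6)
E
```

```text
[-0.04517409  0.03167509  0.0212099 ]
t 10.8 pos [ 548.5 -187.2   75.8] ang 264.62 zaxis [ 1.050e-02  1.000e-04 -9.999e-01] F [-0.2 -0.3 -4. ] w 24.1
shift [0.0021 0.0028 0.0002] yaw 0.02
```

View pics/s7c.png

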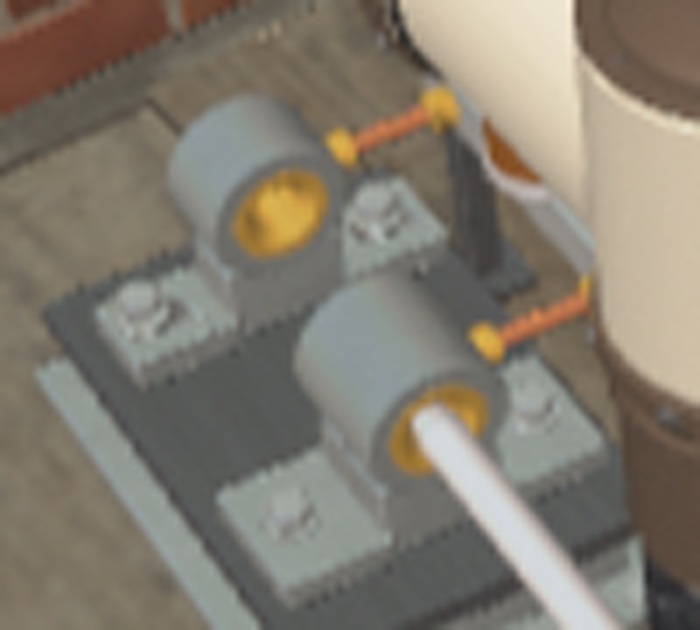

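View pics/d7c.png

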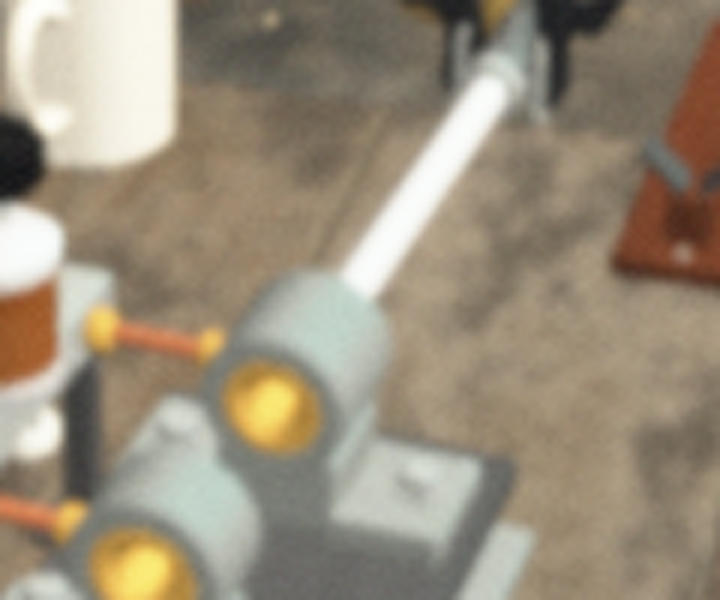

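```bash
python3 - <<'E'
from h import *
import pickle
def gold(f,c,r=14):
    im=cv2.imread(f); h=cv2.cvtColor(cv2.resize(im,None,fx=4,fy=4,interpolation=cv2.INTER_CUBIC),cv2.COLOR_BGR2HSV)
    m=cv2.inRange(h,(10,100,60),(35,255,255)); k=np.zeros_like(m); cv2.circle(k,(int(c[0]*4),int(c[1]*4)),r*4,255,-1); m&=k
    cs,_=cv2.findContours(m,cv2.RETR_EXTERNAL,cv2.CHAIN_APPROX_NONE); c=max(cs,key=cv2.contourArea)
    e=cv2.fitEllipse(cv2.convexHull(c)); ctr=((e[0][0]+.5)/4-.5,(e[0][1]+.5)/4-.5)
    return ctr,(e[1][0]/4,e[1][1]/4,e[2])
w1=pickle.load(open("w1.pkl","rb"))
for f,n,c,st,lab,r in [("pics/scene6.png","scene",(263,231),None,"tight entry",12),("pics/scene6.png","scene",(240,200.6),None,"loose near",11),("pics/side6.png","side",(305.5,317.7),None,"tight exit",11),("pics/side6.png","side",(284.3,346),None,"loose exit",12),
  ("pics/w1.png","wrist",(357.2,267.8),w1,"tight entry",24),("pics/w1.png","wrist",(345.9,381),w1,"loose near",22)]:
    q,e=gold(f,c,r); print(lab,n,np.round(q,2),np.round(e,1),np.round(at_z(n,q,95,st),1))
E
```

```text
tight entry scene [262.22 230.93] [10.4 15.6 51.7] [570.   32.4  95. ]
loose near scene [239.7  200.14] [10.6 14.8 51.9] [583.9 147.5  95. ]
tight exit side [304.81 317.57] [ 13.9  17.2 126.3] [572.6  81.1  95. ]
loose exit side [283.22 345.83] [ 14.7  19.  126.5] [585.6 180.2  95. ]
tight entry wrist [356.84 267.12] [13.7 37.9 94.2] [569.9  31.3  95. ]
loose near wrist [345.6  380.24] [21.6 34.9 96.4] [584.1 146.1  95. ]
```

Emit:
send_rows(
  translation=[
    [0, -0.001, 0],
    [-0.004, -0.001, 0],
    [-0.008, -0.001, 0],
    [-0.012, -0.001, 0],
    [-0.015, -0.001, 0],
    [-0.018, -0.001, 0],
  ],
  yaw=[0, 0, 0, 0, 0, 0],
  fingers=[255, 255, 255, 255, 255, 255],
)

```text
clock: 11.5
position: [551.0, -169.6, 75.7]
ee_rot: [-0.673, 0.74, -0.003, 0.004]
contact_force: [-0.7, -0.1, -4.2]
gripper_width: 24.3
```

```bash
python3 - <<'E'
from h import *
st=read_state(); print(st["wrist_torque"])
go([545.5,-189,75.5],264.6)
E
```

```text
[-0.06290304  0.22150165  0.02223953]
t 11.5 pos [ 551.  -169.6   75.7] ang 264.59 zaxis [ 1.000e-02 -1.000e-04 -9.999e-01] F [-0.7 -0.1 -4.2] w 24.3
shift [0.0198 0.0036 0.0002] yaw -0.01
```

Emit:
send_rows(
  translation=[
    [-0.005, 0, 0],
    [-0.01, 0, 0],
    [-0.015, 0, 0],
    [-0.02, 0, 0],
    [-0.025, 0, 0],
    [-0.03, 0, 0],
    [-0.03, 0, 0],
  ],
  yaw=[0, 0, 0, 0, 0, 0, 0],
  fingers=[255, 255, 255, 255, 255, 255, 255],
)

```text
clock: 12.2
position: [554.0, -139.0, 75.8]
ee_rot: [-0.673, 0.739, -0.003, 0.004]
contact_force: [-0.7, 1.1, -4.0]
gripper_width: 24.5
```

```bash
python3 - <<'E'
from h import *
st=read_state(); print(st["wrist_torque"])
go([545.5,-189,75.5],264.6)
cv2.imwrite(f"pics/side8.png",get_image("side"));cv2.imwrite(f"pics/scene8.png",get_image("scene"))
crop("pics/scene8.png","pics/s8c.png",200,170,300,260,7)
crop("pics/side8.png","pics/d8c.png",260,250,380,350,6)
cv2.imwrite("pics/ds8.png",np.hstack([cv2.resize(cv2.imread(f"pics/{k}8c.png"),(400,400)) for k in "ds"]))
E
```

```text
[0.10147543 0.14254033 0.14741262]
t 12.2 pos [ 554.  -139.    75.8] ang 264.64 zaxis [ 1.020e-02  1.000e-04 -9.999e-01] F [-0.7  1.1 -4. ] w 24.5
shift [0.0505 0.0038 0.0002] yaw 0.04
```

View pics/ds8.png

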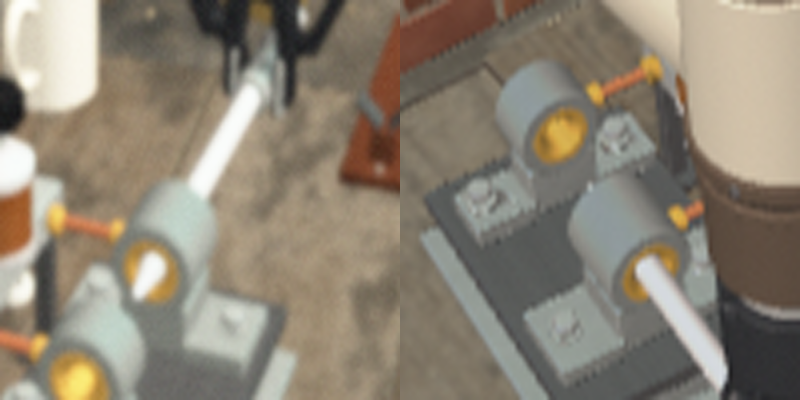

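Emit:
send_rows(
  translation=[
    [-0.006, 0, 0],
    [-0.012, 0, 0],
    [-0.018, 0, 0],
    [-0.024, 0, 0],
    [-0.03, 0, 0],
    [-0.036, 0, 0],
    [-0.042, 0, 0],
    [-0.048, 0, 0],
    [-0.052, 0, 0],
    [-0.052, 0, 0],
  ],
  yaw=[0, 0, 0, 0, 0, 0, 0, 0, 0, 0],
  fingers=[255, 255, 255, 255, 255, 255, 255, 255, 255, 255],
)

```text
clock: 13.3
position: [558.9, -87.1, 75.8]
ee_rot: [-0.673, 0.739, -0.003, 0.004]
contact_force: [-0.2, -0.3, -2.4]
gripper_width: 24.1
```

```bash
python3 - <<'E'
from h import *
st=read_state(); print(st["wrist_torque"])
u=np.array([np.cos(np.radians(84.6)),np.sin(np.radians(84.6))]); q=st["position"][:2]-[570,32]
print("along tip",q@u+245,"lat",-q[0]*u[1]+q[1]*u[0])
go([545.5,-189,75.5],264.6)
cv2.imwrite(f"pics/side9.png",get_image("side"));cv2.imwrite(f"pics/scene9.png",get_image("scene"))
crop("pics/scene9.png","pics/s9c.png",200,170,300,260,7)
crop("pics/side9.png","pics/d9c.png",260,270,360,370,6)
cv2.imwrite("pics/ds9.png",np.hstack([cv2.resize(cv2.imread(f"pics/{k}9c.png"),(400,400)) for k in "ds"]))
E
```

```text
[0.11311485 0.1348184  0.1282599 ]
along tip 125.4015951731659 lat -0.13648353431055504
t 13.3 pos [558.9 -87.1  75.8] ang 264.66 zaxis [ 1.030e-02  2.000e-04 -9.999e-01] F [-0.2 -0.3 -2.4] w 24.1
shift [0.1027 0.0038 0.0002] yaw 0.06
```

View pics/ds9.png

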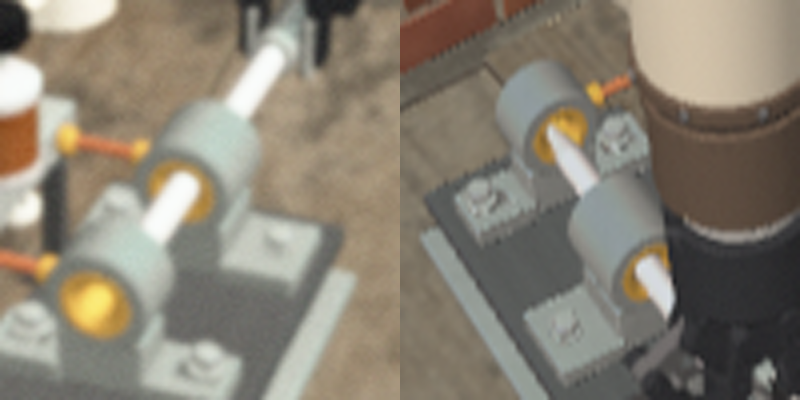

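Emit:
send_rows(
  translation=[
    [-0.004, 0, 0],
    [-0.008, 0, 0],
    [-0.012, 0, 0],
    [-0.016, 0, 0],
    [-0.02, 0, 0],
    [-0.024, 0, 0],
    [-0.028, 0, 0],
    [-0.03, 0, 0],
  ],
  yaw=[0, 0, 0, 0, 0, 0, 0, 0],
  fingers=[255, 255, 255, 255, 255, 255, 255, 255],
)

```text
clock: 14.2
position: [561.4, -57.3, 75.8]
ee_rot: [-0.673, 0.739, -0.003, 0.004]
contact_force: [-1.0, -2.5, -3.1]
gripper_width: 24.6
```

```bash
cat >h2.py <<'E'
from h import *
st=read_state(); print(st["wrist_torque"])
u=np.array([np.cos(np.radians(84.6)),np.sin(np.radians(84.6))]); q=st["position"][:2]-[570,32]
print("along tip",q@u+245,"lat",-q[0]*u[1]+q[1]*u[0])
go([545.5,-189,75.5],264.6)
E
python3 h2.py
```

```text
[-0.75421324  0.40053643  0.03446894]
along tip 155.264196504803 lat 0.14350403613486584
t 14.2 pos [561.4 -57.3  75.8] ang 264.65 zaxis [ 9.6e-03  1.0e-04 -1.0e+00] F [-1.  -2.5 -3.1] w 24.6
shift [1.326e-01 3.600e-03 1.000e-04] yaw 0.05
```

Emit:
send_rows(
  translation=[
    [-0.004, 0, 0],
    [-0.008, 0, 0],
    [-0.012, 0, 0],
    [-0.016, 0, 0],
    [-0.02, 0, 0],
    [-0.024, 0, 0],
    [-0.028, 0, 0],
    [-0.03, 0, 0],
    [-0.03, 0, 0],
  ],
  yaw=[0, 0, 0, 0, 0, 0, 0, 0, 0],
  fingers=[255, 255, 255, 255, 255, 255, 255, 255, 255],
)

```text
clock: 15.1
position: [564.3, -26.9, 75.8]
ee_rot: [-0.673, 0.739, -0.003, 0.004]
contact_force: [-0.3, -0.8, -3.6]
gripper_width: 24.5
```

```bash
python3 h2.py; python3 - <<'E'
from h import *
for n in ("scene","side"): cv2.imwrite(f"pics/{n}10.png",get_image(n))
crop("pics/scene10.png","pics/s10c.png",190,150,310,270,6)
crop("pics/side10.png","pics/d10c.png",230,260,350,380,6)
E
```

```text
[0.03752098 0.5009405  0.05883871]
along tip 185.85514024092848 lat 0.1390523209522545
t 15.1 pos [564.3 -26.9  75.8] ang 264.66 zaxis [ 9.9e-03  6.0e-04 -1.0e+00] F [-0.3 -0.8 -3.6] w 24.5
shift [ 0.1632  0.0036 -0.    ] yaw 0.06
```

View pics/s10c.png

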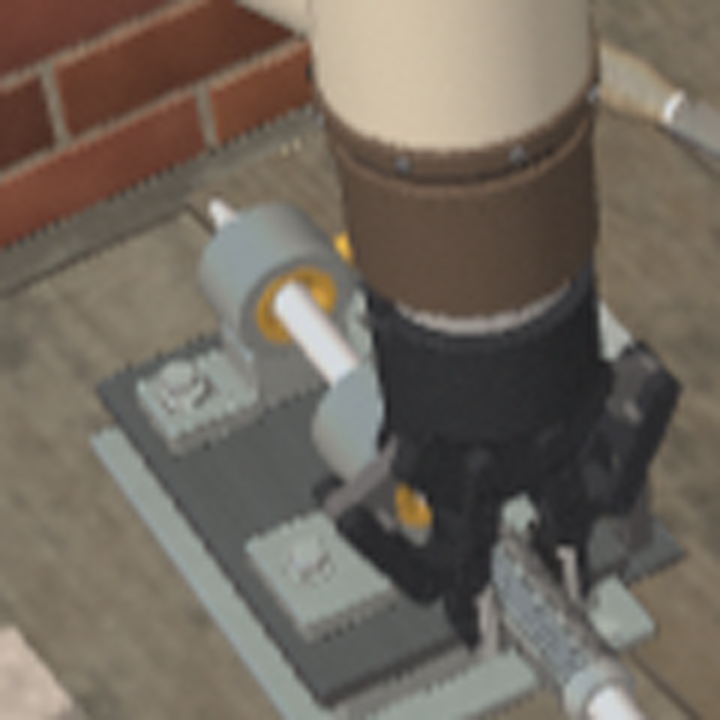

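View pics/d10c.png

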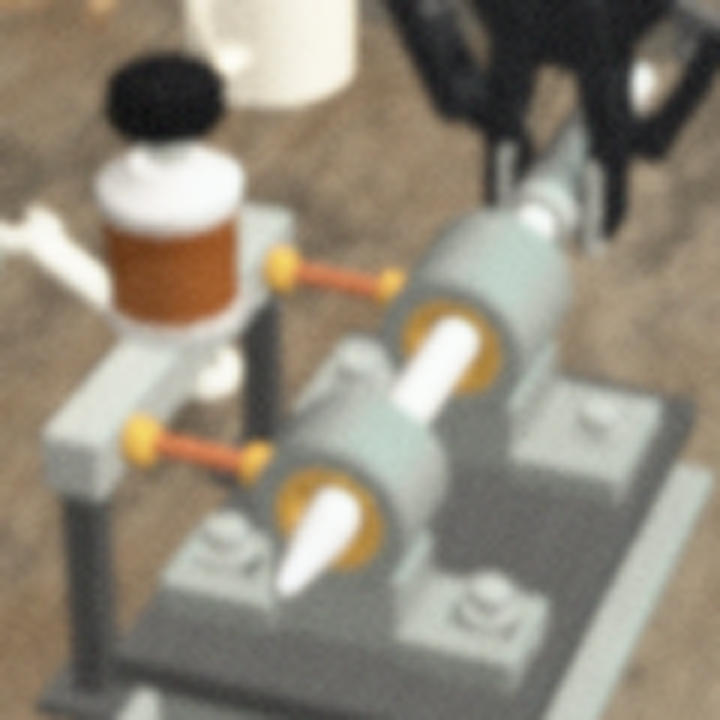

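```bash
python3 - <<'E'
from h import *
t=at_z("side",(230+282/6,260+596/6),95); s=at_z("scene",(190+214/6,150+204/6),95); e=at_z("side",(230+331/6,260+518/6),95)
u=np.array([np.cos(np.radians(84.6)),np.sin(np.radians(84.6))])
for n,p in (("tip side",t),("tip scene",s),("loose exit side",e)):
    q=p[:2]-[570,32]; print(n,p,"along",q@u,"lat",-q[0]*u[1]+q[1]*u[0])
E
```

```text
tip side [584.15084759 219.6128155   95.        ] along 188.11189558065578 lat 3.567879998188136
tip scene [587.6414874  216.03234818  95.        ] along 184.87581672693184 lat -0.24421996668361245
loose exit side [581.74629338 180.67211237  95.        ] along 149.11772413263688 lat 2.2971188212898994
```

Emit:
send_rows(
  translation=[
    [0, 0, 0],
    [0, 0, 0],
    [0, 0, 0],
    [0, 0, 0],
    [0, 0, 0],
  ],
  yaw=[0, 0, 0, 0, 0],
  fingers=[255, 255, 255, 255, 255],
)

```text
clock: 15.7
position: [564.3, -26.9, 75.8]
ee_rot: [-0.673, 0.739, -0.003, 0.004]
contact_force: [-1.3, -0.1, -3.3]
gripper_width: 24.4
```

```bash
python3 h2.py; python3 - <<'E'
from bench import *
print(read_state()["joint_vel"]); print(job_done())
E
```

```text
[0.04006337 0.53427462 0.12225663]
along tip 185.87061233345312 lat 0.13451386708060564
t 15.7 pos [564.3 -26.9  75.8] ang 264.66 zaxis [ 1.010e-02  9.000e-04 -9.999e-01] F [-1.3 -0.1 -3.3] w 24.4
shift [ 0.1632  0.0036 -0.    ] yaw 0.06
[-5.46733343e-04 -1.01472564e-03  1.66661069e-04  1.23235784e-03
 -2.64106333e-05 -1.20162470e-03]
the job is handed in; nothing more can be done
None
```

The bar is through both blocks with its whole nose out beyond the loose one, and I handed the job in at 15.7 s while still holding it by the handle. `job_done` gives no verdict, so the checks below are my own.

- **Oiler:** I pressed the cap to its stop; the tool reached z = 186 mm at about 11 N, and the picture showed the cap seated. A later side view showed it back up.
- **Bar:** I took it at its grip point, lined it up at the bore's height, and slid it through the tight block and then the loose one. Forces stayed around 4 N, nearly all of it the bar's own weight.
- **Nose beyond the loose block:** The arm pose puts the tip about 36 mm out. The scene camera says 35 mm and the side camera 38–39 mm, against the 28 mm needed.
- **Line and grip:** By the arm pose the bar was on the bore's axis to within about 0.2 mm and 0.1°. The grip was closed at 24.4 mm with the grip point at about 95 mm, and the arm was at rest.
- **Loose block:** The side camera showed it moved about 4 mm, which fits the 3–4 mm it first stood out of line.

**Disagreement:** The side camera put the tip and the loose exit 2–3.5 mm to one side. It showed a similar shift of about 2 mm before the bar went in, so I took it as calibration error.

The spanner, tape measure and mug were never touched.

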